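# Swap the bins on the sorting bench

## Task

The open empty bin on the sloped stand is used up: lift it off and set it lengthwise, level and centred, on the free part of the narrow raised rail, beside the bin already there. Then put the long lidded bin on the sloped stand in its place, lengthwise and square on the deck, lying flat on it with its end down against the lip. Put the bins down, never let them drop, and leave everything else on the bench where it is.

Things in the scene. Friction and masses are not known exactly. Their poses are not given: they have to be found in the camera images.
- empty_bin: Open-topped, empty black bin, 110 mm long (own x), 54 mm wide (own y), 50 mm high, walls 4 mm, about 0.13 kg. Origin: centre of its underside; z out of its mouth. Starts on the deck of the sloped stand, tilted with it, low end at the lip, own x up the slope. Grip it across its 54 mm width. Both ends alike.
- full_bin: Long lidded bin: closed black box 110 mm (own x) x 54 x 50 mm high, fixed grey lid 114 x 58 x 5 mm. Fixed handle on the lid: a bar along own x, 80 mm long, 12 mm wide, 79 to 93 mm above the underside, on a post at each end, open beneath. About 0.42 kg, balanced. Origin: centre of underside; z up. Starts level on the table mid-bench, near or far. Both ends alike.
- deck: Deck of the sloped stand (left or right on the bench), fixed: aluminium strip 44 mm wide, falling 20 degrees towards the robot, a 16 mm high lip across its low end. Origin: on its top face, mid-width, at the lip's inner face, 64 mm above the table; x up the slope (strip ends at x = 148 mm), y across, z square out of the face. A 110 mm bin against the lip has its origin at x = 55 mm, y = z = 0.
- rail: Narrow raised rail, fixed: aluminium bar 36 mm wide (own x), 260 mm long (own y), flat top 150 mm above the table, bar 30 mm deep, two legs near its ends (feet 110 mm along x). Origin: on the table below the middle of the bar, z up. On the other side of the bench from the sloped stand. One half (y about +65 or -65 mm) is taken by another bin.
- rail_bin: Bin already on the rail, at one half or the other: open black bin 105 mm long (own x, along the rail), 54 mm wide, 50 mm high. Origin: centre of its underside. Leave it.
- short_bin: Short lidded bin, 62 x 62 mm, 50 mm high, grey lid 66 x 66 x 5 mm with a handle bar 50 mm long whose top is at 93 mm. Origin: centre of underside. Stands in the middle of the bench, far or near (where the long one is not). Leave it.
- jar: Jar, 50 mm across, 70 mm high, under the free half of the rail. Origin: centre of underside. Leave it.
- bottle: White bottle, 54 mm across, 150 mm high, standing behind the rail (about 130 mm from its middle). Origin: centre of underside. Leave it.
- cup: Steel cup, 68 mm across, 50 mm high, in front of the sloped stand. Origin: centre of underside. Leave it.
- tin: Tin, 70 mm across, 85 mm high, behind the sloped stand. Origin: centre of underside. Leave it.
- wrench: Wrench 170 mm long lying on the table in front of the rail, roughly along it. Origin: middle of its underside. Leave it.
- brush: Brush 180 mm long lying at the far side, roughly along world y. Origin: middle of its underside. Leave it.
There are look-alikes about, which are no part of the job. Leave any brown or yellow look-alike of the empty_bin alone. What is shaped like the full_bin but purple is not meant.

How it is judged:
On the way, in this order (a step that is already met when the one before it is completed fails the run):
1. the empty bin stands let go on the rail (x of empty_bin in the frame of rail between -0.012 and 0.012 m and y of empty_bin in the frame of rail between -0.08 and 0.08 m and z of empty_bin in the frame of rail between 0.145 and 0.155 m and angle between empty_bin's own z axis and vertical below 0.06 rad and angle between the x axis of empty_bin and the y axis of rail, either way round below 0.17 rad and linear speed of empty_bin below 0.02 m/s and contact force between the fingers and empty_bin below 0.05 N), for 0.2 s.
2. the long lidded bin lies let go on the sloped deck against the lip (x of full_bin in the frame of deck between 0.051 and 0.063 m and y of full_bin in the frame of deck between -0.011 and 0.011 m and z of full_bin in the frame of deck between -0.005 and 0.005 m and angle between the z axis of full_bin and the z axis of deck, either way round below 0.07 rad and angle between the x axis of full_bin and the x axis of deck, either way round below 0.14 rad and linear speed of full_bin below 0.02 m/s and contact force between the fingers and full_bin below 0.05 N), for 0.2 s.
At the end, for the whole second after the job is handed in: Both bins let go and still. Empty bin upright (3 deg) on the rail, along it (10 deg), centred across it to 12 mm, its centre within 80 mm of the rail's middle. Long lidded bin flat (4 deg) on the sloped deck, along it (8 deg), centred across to 11 mm, its low end within 8 mm of the lip (all of step 1 and all of step 2); the robot touches nothing.
It fails at once if the bin already on the rail is moved by more than 20 mm or tipped (distance of rail_bin from where it was at the start of the episode above 0.02 m or angle between rail_bin's own z axis and vertical above 0.35 rad).
It fails at once if another standing thing (short bin, jar, bottle, cup, tin) is moved by more than 30 mm or tipped (distance of any of short_bin, jar, bottle, cup, tin from where it was at the start of the episode above 0.03 m or angle between any of short_bin, jar, bottle, cup, tin's own z axis and vertical above 0.35 rad).
It fails at once if the wrench or the brush is moved by more than 30 mm (distance of any of wrench, brush from where it was at the start of the episode above 0.03 m).
It fails at once if the empty bin is let go more than 20 mm above the rail's top (height (world z) of empty_bin above 0.172 m and contact force between the fingers and empty_bin below 0.02 N).
It fails at once if the lidded bin is let go more than 25 mm above its place on the deck (height (world z) of full_bin above 0.109 m and contact force between the fingers and full_bin below 0.02 N).
It also fails if it takes over 67 s, if anything falls off the work surface, if the arm or the gripper's body presses on something with over 40 N, if the wrist force passes 120 N, or if a joint passes its speed limit or range.

## Robot

A 6-joint arm with a two-finger parallel gripper is mounted at the origin on the work surface. World frame = base frame: x ahead of the robot, y to its left, z up, the work surface at z = 0. Lengths are in m, angles in rad, forces in N, time in s.
With the tool pointing down it reaches from about 0.4 to 0.925 m from the base axis. Payload 3.4 kg.
Tool frame: the origin (TCP) lies midway between the tips of the shut fingers; the grasp point (between the pads) lies 19 mm behind it; z points along the fingers, y is the line along which they close (so a half turn about z gives the same grasp; the last joint's range is limited). The gripper opens to 85 mm and grips with 20 to 120 N. Pads are 22 mm wide; open, the fingers measure 114 mm over their backs; the gripper's body (76 mm by 85 mm) begins 54 mm behind the grasp point. The pads swing forward as they close: fully open they stand 13 mm farther back than shut.
Start: joints at [1.198, 0.307, 1.506, -0, 1.328, -0.073], TCP at [0.17, 0.549, 0.231] pointing down, gripper open.
Joint ranges: [-3.12, 3.12], [-1.05, 2.28], [0.14, 2.33], [-1.42, 4.57], [0.1, 2.73], [-2.68, 2.68]. Speed limits (rad/s): [2.57, 2.57, 3.14, 3.14, 3.14, 3.14].

## Interface

Orientations are given as a unit quaternion [x, y, z, w].
In Python, from rig import * gives the robot as it stands.
- The arm moves only by the tool servo_tool, never from a script. Its argument "deltas" is a list of rows, each a list of 3 entries, a list of its own where there are three numbers: the turn, a rotation vector about the tool's x, y, z in degrees, then the shift along the tool's x, y, z in cm, then the opening, from 0 (shut) to 1 (fully open). A call has 1 to 12 rows; each row shifts and turns the commanded pose from where the row before left it, along the tool's axes as they then stand; what a row does not reach is not made up. A row lasts 1/12 s, in which the tool goes at most 41.7 mm and 7.16 degrees, less where a joint would pass 70% of its speed; a pose out of reach is approached as far as the arm can. A call is refused whole if a number of a shift passes 4.17 or a number of a turn 7.16, either way. A call with a gripper value outside its range is refused whole. The fingers move at their own pace and stop on an object; "newtons" is the grip in N (left out, the last holds). Time passes only in rows, so rows that do not move let the fingers close. It gives the time, the measured TCP pose, the force, the opening and the grip force at its end, in the units of the state.
- read_state(): the state, without advancing time (a new reading comes with each control period).
- snapshot(name): name is "scene" or "top" or "wrist"; returns (picture, depth): 400x640x3 uint8, red, green, blue; 400x640 float32, m along the optical axis (not along the pixel's ray), 0 where there is no reading.
- calibration(name): a dict with "fx", "fy", "cx", "cy" (pixels), "R" (3x3) and "t" (3): a world point X has camera coordinates R X + t. Camera axes: x right, y down, z forward; pixel columns grow to the right and rows downward; lengths in m; the calibration is good to about 2 mm. A picture is of the moment at which its call begins: read the wrist's pose just before it. calibration takes no time and is no camera call; for the wrist camera it gives the pose at the moment of the call.
- job_done(): hands the job in; it is judged then, once.
The state is a dict: "clock": time; "joint_pos": joint angles; "qvel": joint speeds; "effort": joint torques, N m; "eef_pos": TCP position; "orientation": TCP orientation; "wrist_force": force on the tool from outside, world axes, zero at the start; "wrist_torque": the same for the moment, N m; "grip_width": finger opening in m; "grip_force": force on a finger pad.
Only numpy, scipy, OpenCV 4.12 (cv2) and the standard library are available. Lean on these libraries where they do the work, as an engineer would, in place of code of your own. Each camera call takes 0.05 s, during which the arm holds its last target. There are 200 camera calls.

## Working session

There is one attempt and no reset: what is moved stays moved. The work goes in short steps, Python scripts to look and compute and a tool call to move; the robot and the scene stay as the last step left them, time stands still between calls to the robot, and variables do not carry over. Pictures are saved under pics/ and viewed, at most 10 in all, crops included, and the job is handed in when it is done.

Besides the shell and the picture viewer there is one more tool, called after "Emit:" as name(argument=value, ...), one argument or row to a line, values as JSON. servo_tool: Moves the arm, as the interface text tells. Its arguments: {"type":"object","properties":{"deltas":{"type":"array"},"newtons":{"type":"number"}},"required":["deltas"]}

```bash
mkdir -p pics; ls; python3 - <<'E'
from rig import *
import cv2,numpy as np
for n in("scene","top"):
    p,d=snapshot(n); cv2.imwrite(f"pics/{n}0.png",p[:,:,::-1]); np.savez(f"pics/{n}0.npz",p=p,d=d)
    c=calibration(n); print(n,c['fx'],np.round(np.array(c['R']),3).tolist(),np.round(c['t'],3))
print(read_state())
E
```

```text
pics
scene 363.6333371183363 [[-0.696, 0.718, -0.016], [0.581, 0.549, -0.6], [-0.422, -0.427, -0.8]] [ 0.364 -0.189  1.299]
top 503.8347589357413 [[-0.026, -1.0, -0.007], [-0.996, 0.026, -0.084], [0.084, 0.004, -0.996]] [-0.029  0.5    1.459]
{'clock': 0.1, 'joint_pos': array([ 1.19751495e+00,  3.07494208e-01,  1.50753528e+00,  1.40813470e-05,
        1.32843514e+00, -7.35258986e-02]), 'qvel': array([-0.00024499, -0.00078031, -0.00309935,  0.00263573, -0.00064661,
       -0.00177035]), 'effort': array([-6.81360161e-04, -4.58528924e+01, -2.52608281e+01, -3.79070780e-04,
        5.60106404e-03,  3.45055287e-05]), 'eef_pos': array([0.1695906 , 0.54875752, 0.23047828]), 'orientation': array([ 1.49318853e-01,  9.88788655e-01, -9.11213319e-04, -2.14031477e-04]), 'wrist_force': array([ 1.03278762,  0.13379294, -0.38929037]), 'wrist_torque': array([-0.02965177, -0.00692225, -0.02281618]), 'grip_force': 0.0, 'grip_width': 0.0852074683077139}
```

View pics/scene0.png

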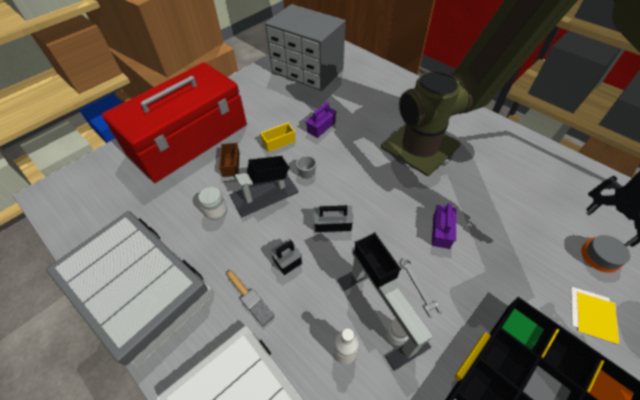

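View pics/top0.png

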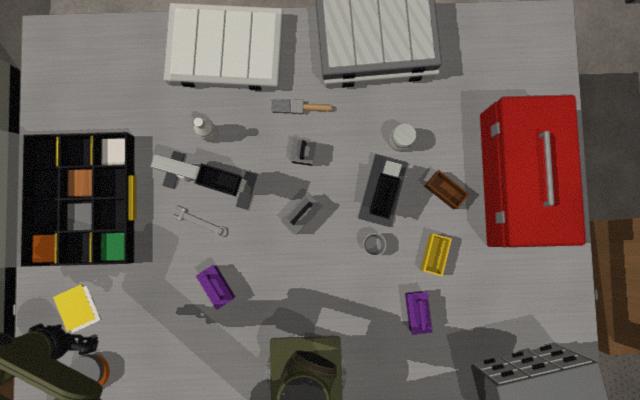

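The top view shows these things:
- The empty black bin is on the stand at (385,190), with aluminium deck showing above it at (392,168). The brown (445,189) and yellow (437,255) bins are look-alikes.
- The rail runs from (155,162) to (245,190), with its bin at (220,180) and the free half at about (175,167).
- The long lidded bin is near-middle at (302,211) and the short one is far at (303,152). The purple ones at (215,287) and (419,312) are not meant.

```bash
cat > h.py <<'E'
import numpy as np,cv2
from rig import *
def cloud(n,d,c=None):
    c=c or calibration(n); v,u=np.mgrid[:400,:640]
    P=np.stack([(u-c['cx'])/c['fx']*d,(v-c['cy'])/c['fy']*d,d],-1)
    W=(P-np.array(c['t']))@np.array(c['R']); W[d==0]=np.nan
    return W
def rect(pts):
    (c,s,a)=cv2.minAreaRect((pts[:,:2]*1000).astype(np.float32)); 
    if s[0]<s[1]: s=(s[1],s[0]); a+=90
    return np.round(c,1),np.round(s,1),round((a+90)%180-90,1)
def big(m):
    n,l,st,_=cv2.connectedComponentsWithStats(m.astype(np.uint8)); return l==1+np.argmax(st[1:,4])
E
python3 - <<'E'
from h import *
f=np.load('pics/top0.npz');p,d=f['p'].astype(int),f['d'];W=cloud('top',d);z=W[...,2]
br=p.max(-1); 
def box(u0,u1,v0,v1):
    m=np.zeros((400,640),bool);m[v0:v1,u0:u1]=1;return m
def rep(n,m):
    m=big(m); print(n,m.sum(),rect(W[m]),np.round(np.percentile(z[m],[5,50,95]),4))
R=box(140,260,140,215)
rep('rail free',R&(abs(z-.15)<.008)&(br>90))
rep('railbin rim',R&(z>.185))
rep('full lid',box(270,325,185,240)&(z>.045)&(z<.065)); rep('full handle',box(270,325,185,240)&(z>.08))
rep('short',box(280,330,130,170)&(z>.08))
S=box(350,415,145,230)
rep('deck',S&(br>110)&(z>.06)); rep('empty',S&(br<70)&(z>.09))
m=big(S&(z>.055));q=W[m]
print('stand all',rect(q))
# empty bin in deck frame-ish
for n,m in(('tin',box(385,425,115,158)&(z>.075)),('cup',box(358,390,228,262)&(z>.04)),('bottle',box(185,220,110,140)&(z>.08))): rep(n,m)
for n in('top',):
  cv2.imwrite('pics/crop1.png',cv2.resize(np.hstack([f['p'][140:240,350:420,::-1],f['p'][160:260,265:335,::-1],f['p'][135:235,150:260,::-1]]),None,fx=3,fy=3,interpolation=cv2.INTER_CUBIC))
c=calibration('top')
E
```

```text
rail free 625 (array([591.4, 334.3]), array([129.3,  36.3]), 72.6) [0.1456 0.1502 0.1548]
railbin rim 272 (array([548.2, 210.6]), array([108.2,  55.6]), 71.2) [0.1889 0.1988 0.2037]
full lid 675 (array([461.1,  -1.9]), array([114.,  58.]), -44.2) [0.0503 0.0553 0.0601]
full handle 129 (array([460.8,  -2. ]), array([77.4, 12.4]), -44.5) [0.0868 0.0936 0.0975]
short 79 (array([641. , -10.4]), array([49.8, 12. ]), -9.8) [0.0877 0.0929 0.0972]
deck 210 (array([ 575.9, -257.9]), array([43.6, 36.1]), 71.7) [0.103  0.1092 0.1168]
empty 573 (array([ 502.2, -234.4]), array([120.6,  56. ]), -16.5) [0.0915 0.1114 0.1481]
stand all (array([ 519.8, -239.6]), array([157.3,  56. ]), -16.5)
tin 421 (array([ 675.9, -300.6]), array([65.2, 63.7]), 70.7) [0.0788 0.0857 0.091 ]
cup 129 (array([ 367.8, -208.4]), array([66.4, 62.8]), 88.4) [0.0414 0.0487 0.0544]
bottle 306 (array([709. , 267.8]), array([52.6, 45.5]), -58.2) [0.0877 0.1064 0.1521]
```

View pics/crop1.png

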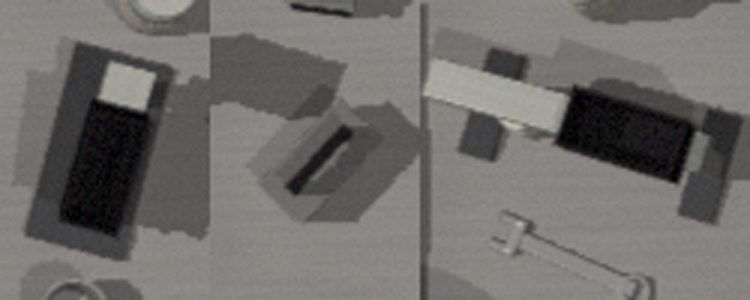

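The enlarged crop confirms it. The left panel is the black open bin on the stand with deck above it. The middle panel is the long box with grey lid and dark bar. The right panel shows the rail's free half left of its bin. All sizes match the ones given. Next I refine the angles and plan the first moves.

```bash
cat >> h.py <<'E'
from scipy.spatial.transform import Rotation as Ro
U=np.array([np.cos(np.radians(-16.5)),np.sin(np.radians(-16.5)),0]);Z=np.array([0,0,1.])
t=np.radians(20);DX=np.cos(t)*U+np.sin(t)*Z;DZ=-np.sin(t)*U+np.cos(t)*Z;DY=np.cross(DZ,DX);DO=np.array([.4618,-.2224,.064])
RD=np.stack([-DX,DY,-DZ],1)   # tool over deck
def down(yaw):                # tool down, tool y at yaw deg
    a=np.radians(yaw);y=np.array([np.cos(a),np.sin(a),0]);return np.stack([np.cross(y,-Z),y,-Z],1)
def deck(x,z,y=0): return DO+x*DX+y*DY+z*DZ
def go(path,p=None,R=None):   # list of (pos,R): prints turn (deg, tool) then shift (cm, tool after turn)
    if p is None:
        s=read_state();p=s['eef_pos'];R=Ro.from_quat(s['orientation']).as_matrix()
        print('t',s['clock'],np.round(p,4),np.round(s['joint_pos'],2))
    for q,S in path:
        S=R if S is None else S
        r=Ro.from_matrix(R.T@S).as_rotvec(degrees=True);print('turn',np.round(r,1),'shift',np.round(S.T@(q-p)*100,2));p,R=q,S
E
python3 - <<'E'
from h import *
f=np.load('pics/top0.npz');p,d=f['p'].astype(int),f['d'];W=cloud('top',d);z=W[...,2]
m=np.zeros((400,640),bool);m[140:215,140:262]=1;m&=(abs(z-.15)<.012)&(p.max(-1)>90)
q=W[m][:,:2];x,y,dx,dy=0,0,0,0
vx,vy,x0,y0=cv2.fitLine(q.astype(np.float32),cv2.DIST_HUBER,0,.001,.001).ravel()
a=np.array([vx,vy])*np.sign(vy);s=(q-[x0,y0])@a;o=(q-[x0,y0])@[a[1],-a[0]]
lo,hi=np.percentile(s,[.3,99.7]);c=np.array([x0,y0])+a*(hi+lo)/2
print('rail ang',np.degrees(np.arctan2(a[1],a[0])),'len',hi-lo,'ctr',c,'end',np.array([x0,y0])+a*hi,'w',np.percentile(o,[1,99]))
print(DO,deck(.055,.008),deck(.055,.12))
go([(np.array([.17,.549,.30]),None),(np.array([.46,.2,.30]),None),(deck(.055,.15),RD),(deck(.055,.008),RD)])
E
```

```text
rail ang 72.59577 len 0.25856972983128335 ctr [0.57119084 0.27105268] end [0.6098614  0.39441866] w [-0.01771961  0.01810015]
[ 0.4618 -0.2224  0.064 ] [ 0.50873129 -0.23630168  0.09032865] [ 0.47200249 -0.22542212  0.19557422]
t 0.1 [0.1696 0.5488 0.2305] [ 1.2   0.31  1.51  0.    1.33 -0.07]
turn [0. 0. 0.] shift [-0.03  0.02 -6.95]
turn [0. 0. 0.] shift [-38.01 -24.78   0.04]
turn [ -0.2 -20.   -0.6] shift [ -8.86 -40.45  11.34]
turn [0. 0. 0.] shift [ 0.   0.  14.2]
```

Emit:
servo_tool(
  deltas=[
    [[0,0,0],[0,0,-3.5],1],
    [[0,0,0],[0,0,-3.5],1],
    [[0,0,0],[-3.5,-2.3,0],1],
    [[0,0,0],[-3.5,-2.3,0],1],
    [[0,0,0],[-3.5,-2.3,0],1],
    [[0,0,0],[-3.5,-2.3,0],1],
    [[0,0,0],[-3.5,-2.3,0],1],
    [[0,0,0],[-3.5,-2.3,0],1],
    [[0,0,0],[-3.5,-2.3,0],1],
    [[0,0,0],[-3.5,-2.3,0],1],
    [[0,0,0],[-3.5,-2.3,0],1],
    [[0,0,0],[-3.5,-2.3,0],1],
  ],
)

```text
clock: 1.1
eef_pos: [0.4355, 0.226, 0.3011]
orientation: [0.149, 0.989, -0.0, -0.0]
wrist_force: [1.7, 0.9, -0.1]
grip_width: 0.0853
grip_force: 0.0
```

Emit:
servo_tool(
  deltas=[
    [[0,0,0],[-3,-2,0],1],
    [[0,-5,0],[0,-3.5,0],1],
    [[0,-5,0],[0,-3.5,0],1],
    [[0,-5,0],[0,-3.5,0],1],
    [[0,-5,0],[0,-3.5,0],1],
    [[0,0,0],[0,-3.5,0],1],
    [[0,0,0],[0,-3.5,0],1],
    [[0,0,0],[0,-3.5,0],1],
    [[0,0,0],[0,-3.5,0],1],
    [[0,0,0],[0,-3.5,0],1],
    [[0,0,0],[0,-3.5,0],1],
    [[0,0,0],[0,0,0],1],
  ],
)

```text
clock: 2.1
eef_pos: [0.3518, -0.1421, 0.3016]
orientation: [0.153, 0.973, -0.029, 0.172]
wrist_force: [0.8, -0.7, -0.3]
grip_width: 0.0853
grip_force: 0.0
```

```bash
python3 - <<'E'
from h import *
go([(deck(.055,.12),RD),(deck(.055,.008),RD)])
E
```

```text
t 2.1 [ 0.3518 -0.1421  0.3016] [-0.58 -0.23  1.95  0.1   1.08 -1.87]
turn [-0.7  0.  -1.3] shift [-9.43 -4.57 14.71]
turn [0. 0. 0.] shift [-0.   0.  11.2]
```

Emit:
servo_tool(
  deltas=[
    [[-0.7,0,-1.3],[0,0,0],1],
    [[0,0,0],[-2.4,-1.15,2.9],1],
    [[0,0,0],[-2.3,-1.15,2.9],1],
    [[0,0,0],[-2.4,-1.15,2.9],1],
    [[0,0,0],[-2.3,-1.1,3],1],
    [[0,0,0],[0,0,3],1],
    [[0,0,0],[0,0,0],1],
    [[0,0,0],[0,0,0],1],
  ],
)

```text
clock: 2.77
eef_pos: [0.4744, -0.214, 0.1925]
orientation: [0.135, 0.976, -0.02, 0.169]
wrist_force: [-0.3, 0.0, 0.4]
grip_width: 0.0854
grip_force: 0.0
```

```bash
python3 - <<'E'
from h import *
go([(deck(.055,.12),RD),(deck(.055,.008),RD)])
c=calibration('wrist');p,d=snapshot('wrist');cv2.imwrite('pics/w1.png',p[:,:,::-1])
W=cloud('wrist',d,c);D=(W-DO)@np.stack([DX,DY,DZ],1)
b=(p.max(-1)<70)&(D[...,2]>.035)&(D[...,2]<.06)&(abs(D[...,0]-.055)<.09)&(abs(D[...,1])<.06)
q=D[big(b)];print('rim in deck frame',rect(q[:,:2]),np.median(q[:,2]),len(q))
E
```

```text
t 2.7667 [ 0.4744 -0.214   0.1925] [-0.58  0.12  1.94  0.16  0.76 -1.97]
turn [ 0.6 -0.4  0.7] shift [-0.19 -1.17 -0.25]
turn [0. 0. 0.] shift [-0.   0.  11.2]
rim in deck frame (array([51.4,  0.9]), array([112.7,  55.7]), -0.4) 0.05137089387257612 4689
```

View pics/w1.png

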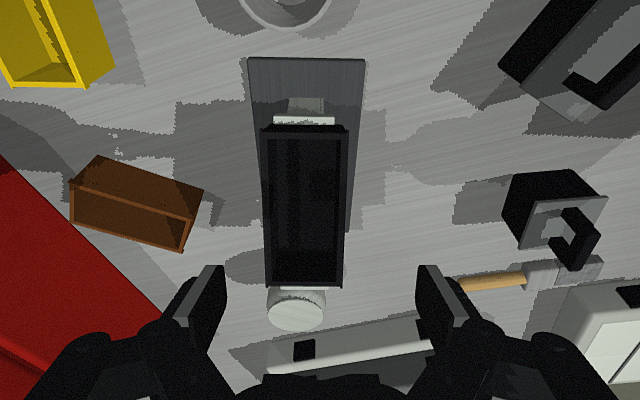

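The wrist view shows the black bin's rim from (262,128) to (343,288), with the lip above it at (303,119) and the brown bin well to the left. The rim is 113 x 56 mm, 51 mm above the deck and within 4 mm of where it was expected, so I go down and grip.

Emit:
servo_tool(
  deltas=[
    [[0.6,-0.4,0.7],[0,-1.2,0],1],
    [[0,0,0],[0,0,0],1],
    [[0,0,0],[0,0,2.5],1],
    [[0,0,0],[0,0,2.5],1],
    [[0,0,0],[0,0,2],1],
    [[0,0,0],[0,0,2],1],
    [[0,0,0],[0,0,1.9],1],
    [[0,0,0],[0,0,0],1],
    [[0,0,0],[0,0,0],1],
  ],
)

```text
clock: 3.57
eef_pos: [0.5084, -0.2381, 0.0935]
orientation: [0.142, 0.974, -0.026, 0.175]
wrist_force: [0.4, 0.1, 0.9]
grip_width: 0.0852
grip_force: 0.0
```

```bash
python3 - <<'E'
from h import *
go([(deck(.053,.008),RD)]);print(read_state()['wrist_force'])
E
```

```text
t 3.5667 [ 0.5084 -0.2381  0.0935] [-0.58  0.32  2.01  0.21  0.48 -2.03]
turn [-0.1  0.4 -0.1] shift [0.32 0.18 0.29]
[0.43299363 0.07899062 0.85818877]
```

Emit:
servo_tool(
  deltas=[
    [[0,0,0],[0.3,0.1,0.3],1],
    [[0,0,0],[0,0,0],0],
    [[0,0,0],[0,0,0],0],
    [[0,0,0],[0,0,0],0],
    [[0,0,0],[0,0,0],0],
    [[0,0,0],[0,0,0],0],
    [[0,0,0],[0,0,0],0],
    [[0,0,0],[0,0,0],0],
    [[0,0,0],[0,0,0],0],
    [[0,0,0],[0,0,0],0],
  ],
  newtons=35,
)

```text
clock: 4.4
eef_pos: [0.5073, -0.2367, 0.0904]
orientation: [0.142, 0.974, -0.027, 0.176]
wrist_force: [-3.0, 1.2, 7.4]
grip_width: 0.0534
grip_force: 37.7
```

```bash
cat >> h.py <<'E'
RA=np.radians(72.6);RX=np.array([np.sin(RA),-np.cos(RA),0]);RY=np.array([np.cos(RA),np.sin(RA),0]);RO=np.array([.5712,.2710,0])
def rail(x,y,z): return RO+x*RX+y*RY+z*Z
RR=down(-17.4)
E
python3 - <<'E'
from h import *
print(rail(0,.068,.15))
s=read_state();p=s['eef_pos'];R=Ro.from_quat(s['orientation']).as_matrix();print(np.round((p-DO)@np.stack([DX,DY,DZ],1),4))
up=deck(.053,.12)
go([(up,RD),(np.array([.50,-.1,.32]),down(73.5)),(rail(0,.068,.3),RR),(rail(0,.068,.158),RR)])
E
```

```text
[0.59153477 0.33588834 0.15      ]
[ 0.0539 -0.0007  0.0085]
t 4.4 [ 0.5073 -0.2367  0.0904] [-0.58  0.32  2.01  0.22  0.47 -2.03]
turn [-0.2  0.5 -0. ] shift [  0.09   0.07 -11.15]
turn [ 0. 20.  0.] shift [  0.69  12.82 -12.51]
turn [ 0.   0.  90.9] shift [44.33 -4.3   2.  ]
turn [0. 0. 0.] shift [ 0.   0.  14.2]
```

Emit:
servo_tool(
  deltas=[
    [[0,0,0],[0,0,-1],0],
    [[0,0,0],[0,0,-2],0],
    [[0,0,0],[0,0,-3],0],
    [[0,0,0],[0,0,-3],0],
    [[0,0,0],[0,0,-3],0],
    [[0,5,0],[0,2,-3],0],
    [[0,5,0],[0,3,-3],0],
    [[0,5,0],[0,3,-3],0],
    [[0,5,0],[0,3,-2.5],0],
    [[0,0,0],[0,2,0],0],
    [[0,0,0],[0,0,0],0],
  ],
)

```text
clock: 5.32
eef_pos: [0.4818, -0.0904, 0.3143]
orientation: [0.142, 0.99, -0.001, 0.006]
wrist_force: [-0.6, -0.2, -1.0]
grip_width: 0.054
grip_force: 38.3
```

Emit:
servo_tool(
  deltas=[
    [[0,0,6.5],[0,0,0],0],
    [[0,0,6.5],[0,0,0],0],
    [[0,0,6.5],[0,0,0],0],
    [[0,0,6.5],[0,0,0],0],
    [[0,0,6.5],[0,0,0],0],
    [[0,0,6.5],[0,0,0],0],
    [[0,0,6.5],[0,0,0],0],
    [[0,0,6.5],[0,0,0],0],
    [[0,0,6.5],[0,0,0],0],
    [[0,0,6.5],[0,0,0],0],
    [[0,0,6.5],[0,0,0],0],
    [[0,0,6.5],[0,0,0],0],
  ],
)

```text
clock: 6.32
eef_pos: [0.4777, -0.0937, 0.3114]
orientation: [0.737, 0.676, 0.0, 0.003]
wrist_force: [-0.4, -0.2, -0.9]
grip_width: 0.0533
grip_force: 38.2
```

Emit:
servo_tool(
  deltas=[
    [[0,0,6.5],[0,0,0],0],
    [[0,0,6.5],[0,0,0],0],
    [[0,0,0],[0,0,0],0],
  ],
)

```text
clock: 6.57
eef_pos: [0.4778, -0.0937, 0.3114]
orientation: [0.808, 0.589, 0.001, 0.003]
wrist_force: [0.2, -0.2, -1.2]
grip_width: 0.0534
grip_force: 38.2
```

```bash
python3 - <<'E'
from h import *
go([(rail(0,.068,.3),RR),(rail(0,.068,.17),RR)])
E
```

```text
t 6.5667 [ 0.4778 -0.0937  0.3114] [-0.28  0.12  1.55 -0.    1.46  0.03]
turn [ 0.4  0.1 -0.4] shift [44.39 -2.    1.14]
turn [0. 0. 0.] shift [ 0.  0. 13.]
```

Emit:
servo_tool(
  deltas=[
    [[0.4,0,-0.4],[2,0,0],0],
    [[0,0,0],[3.2,0,0],0],
    [[0,0,0],[3.5,-0.2,0.1],0],
    [[0,0,0],[3.5,-0.2,0.1],0],
    [[0,0,0],[3.5,-0.2,0.1],0],
    [[0,0,0],[3.5,-0.2,0.1],0],
    [[0,0,0],[3.5,-0.2,0.1],0],
    [[0,0,0],[3.5,-0.2,0.1],0],
    [[0,0,0],[3.5,-0.2,0.1],0],
    [[0,0,0],[3.5,-0.2,0.1],0],
    [[0,0,0],[3.5,-0.2,0.1],0],
    [[0,0,0],[3.5,-0.2,0.1],0],
  ],
)

```text
clock: 7.57
eef_pos: [0.5786, 0.2975, 0.3007]
orientation: [0.804, 0.595, -0.001, 0.001]
wrist_force: [0.4, -0.8, -0.7]
grip_width: 0.0538
grip_force: 38.2
```

Emit:
servo_tool(
  deltas=[
    [[0,0,0],[2.5,0,0.2],0],
    [[0,0,0],[1.7,0,0],0],
    [[0,0,0],[0,0,3],0],
    [[0,0,0],[0,0,3],0],
    [[0,0,0],[0,0,2.5],0],
    [[0,0,0],[0,0,1.5],0],
    [[0,0,0],[0,0,0],0],
    [[0,0,0],[0,0,0],0],
  ],
)

```text
clock: 8.23
eef_pos: [0.5905, 0.3357, 0.1978]
orientation: [0.804, 0.594, -0.002, 0.001]
wrist_force: [-0.3, -0.1, -0.8]
grip_width: 0.0539
grip_force: 38.3
```

```bash
python3 - <<'E'
from h import *
go([(rail(0,.068,.175),RR),(rail(0,.068,.158),RR)])
c=calibration('wrist');p,d=snapshot('wrist');cv2.imwrite('pics/w2.png',p[:,:,::-1])
W=cloud('wrist',d,c);D=(W-RO)@np.stack([RX,RY,Z],1)
b=(p.max(-1)<75)&(abs(D[...,0])<.031)&(D[...,1]>-.02)&(D[...,1]<.14)&(D[...,2]>.19)&(D[...,2]<.24)
q=D[big(b)];n=len(q)
print(n,'rim xy in rail frame',rect(q[:,:2]));
top=q[q[:,2]>.2];
for lo,hi in((-.02,.03),(.03,.06),(.06,.09),(.09,.14)):
    s=q[(q[:,1]>lo)&(q[:,1]<hi)]; print(lo,len(s),np.percentile(s[:,2],[50,90,97]) if len(s) else '')
E
```

```text
t 8.2333 [0.5905 0.3357 0.1978] [ 0.46  0.48  1.31 -0.    1.35  0.75]
turn [-0.1  0.2  0.3] shift [0.05 0.09 2.28]
turn [0. 0. 0.] shift [0.  0.  1.7]
24337 rim xy in rail frame (array([-1.7, 68.4]), array([103.9,  47.7]), 89.7)
-0.02 4686 [0.2008624  0.21310412 0.21566003]
0.03 6241 [0.19493167 0.22650229 0.2356049 ]
0.06 7828 [0.19510936 0.23035474 0.2373086 ]
0.09 5582 [0.19564348 0.23496501 0.23882471]
```

View pics/w2.png

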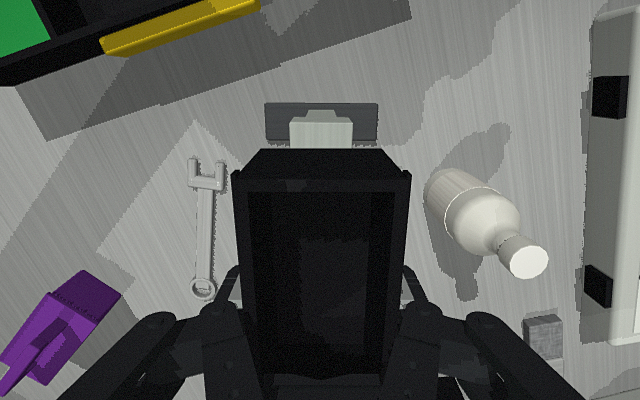

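The wrist view shows the held bin's outer end at (260..392,150) and its walls along columns 235 to 410, lined up with the rail tip at (320,133). The bottle and wrench are clear on either side. The floor reads level at 0.195 m, so I lower it gently.

Emit:
servo_tool(
  deltas=[
    [[0,0,0],[0,0.1,1.5],0],
    [[0,0,0],[0,0,1],0],
    [[0,0,0],[0,0,0.7],0],
    [[0,0,0],[0,0,0.3],0],
    [[0,0,0],[0,0,0.2],0],
    [[0,0,0],[0,0,0],0],
    [[0,0,0],[0,0,0],0],
  ],
)

```text
clock: 8.87
eef_pos: [0.5925, 0.3363, 0.1622]
orientation: [0.805, 0.594, -0.0, 0.001]
wrist_force: [0.8, 0.2, -1.5]
grip_width: 0.0538
grip_force: 38.3
```

Emit:
servo_tool(
  deltas=[
    [[0,0,0],[0,0,0.1],0],
    [[0,0,0],[0,0,0.1],0],
    [[0,0,0],[0,0,0],0],
    [[0,0,0],[0,0,0],0],
  ],
)

```text
clock: 9.2
eef_pos: [0.5923, 0.3362, 0.1599]
orientation: [0.805, 0.594, -0.001, 0.001]
wrist_force: [1.8, -0.3, -0.6]
grip_width: 0.0538
grip_force: 38.3
```

Emit:
servo_tool(
  deltas=[
    [[0,0,0],[0,0,0.1],0],
    [[0,0,0],[0,0,0.1],0],
    [[0,0,0],[0,0,0],0],
    [[0,0,0],[0,0,0],0],
  ],
)

```text
clock: 9.53
eef_pos: [0.5922, 0.3361, 0.1576]
orientation: [0.805, 0.594, -0.001, 0.001]
wrist_force: [-0.4, 0.3, -2.2]
grip_width: 0.054
grip_force: 38.3
```

Emit:
servo_tool(
  deltas=[
    [[0,0,0],[0,0,0.1],0],
    [[0,0,0],[0,0,0],0],
    [[0,0,0],[0,0,0.1],0],
    [[0,0,0],[0,0,0],0],
  ],
)

```text
clock: 9.87
eef_pos: [0.5924, 0.3363, 0.1568]
orientation: [0.805, 0.594, -0.0, 0.001]
wrist_force: [0.1, -0.1, 3.4]
grip_width: 0.0537
grip_force: 38.8
```

Emit:
servo_tool(
  deltas=[
    [[0,0,0],[0,0,0],0.7],
    [[0,0,0],[0,0,0],0.75],
    [[0,0,0],[0,0,0],0.85],
    [[0,0,0],[0,0,0],0.95],
    [[0,0,0],[0,0,0],1],
    [[0,0,0],[0,0,0],1],
  ],
)

```text
clock: 10.37
eef_pos: [0.5923, 0.3362, 0.1557]
orientation: [0.805, 0.594, -0.001, 0.001]
wrist_force: [-0.3, -0.8, 0.4]
grip_width: 0.0852
grip_force: 0.0
```

```bash
cat >> h.py <<'E'
RF=down(45.7);FP=np.array([.461,-.002,0])
E
python3 - <<'E'
from h import *
print(read_state()['grip_force'])
go([(rail(0,.068,.30),RR),(np.array([.47,.05,.28]),RF),(FP+.16*Z,RF),(FP+.067*Z,RF)])
p,d=snapshot('scene');cv2.imwrite('pics/s2.png',cv2.resize(p[200:370,320:460,::-1],None,fx=3.5,fy=3.5,interpolation=cv2.INTER_CUBIC))
E
```

```text
0.0
t 10.3667 [0.5923 0.3362 0.1557] [ 0.46  0.51  1.37 -0.    1.27  0.76]
turn [0.  0.1 0.2] shift [ -0.05  -0.06 -14.43]
turn [  0.    0.  -63.1] shift [-11.27 -28.95   2.  ]
turn [0. 0. 0.] shift [-2.99 -4.35 12.  ]
turn [0. 0. 0.] shift [0.  0.  9.3]
```

View pics/s2.png

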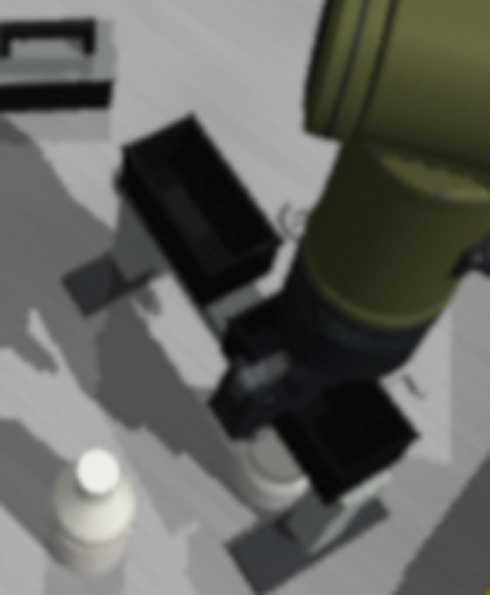

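The enlarged scene view shows the empty bin at (350,440) standing level on the rail's free half, beside the untouched rail bin at (200,210). The jar at (270,475) and the bottle at (95,520) are still standing. I retreat and go to the long lidded bin.

Emit:
servo_tool(
  deltas=[
    [[0,0,0],[0,0,-1],1],
    [[0,0,0],[0,0,-2],1],
    [[0,0,0],[0,0,-3.5],1],
    [[0,0,0],[0,0,-3.5],1],
    [[0,0,0],[0,0,-3.5],1],
    [[0,0,-7],[0,0,-1],1],
    [[0,0,-7],[0,0,0],1],
    [[0,0,-7],[0,0,0],1],
    [[0,0,-7],[0,0,0],1],
    [[0,0,-7],[0,0,0],1],
    [[0,0,-7],[0,0,0],1],
    [[0,0,-7],[0,0,0],1],
  ],
)

```text
clock: 11.42
eef_pos: [0.5923, 0.3364, 0.3017]
orientation: [0.484, 0.875, -0.001, 0.001]
wrist_force: [-0.5, -0.1, -0.1]
grip_width: 0.0857
grip_force: 0.0
```

Emit:
servo_tool(
  deltas=[
    [[0,0,-7],[0,0,0],1],
    [[0,0,-7],[0,0,0],1],
    [[0,0,0],[-1.4,-3.3,0],1],
    [[0,0,0],[-1.4,-3.3,0],1],
    [[0,0,0],[-1.4,-3.3,0],1],
    [[0,0,0],[-1.4,-3.3,0],1],
    [[0,0,0],[-1.4,-3.3,0],1],
    [[0,0,0],[-1.4,-3.3,0],1],
    [[0,0,0],[-1.4,-3.3,0],1],
    [[0,0,0],[-1.4,-3.3,0],1],
    [[0,0,0],[-1.4,-3.3,0],1],
    [[0,0,0],[-1.4,-3,0],1],
  ],
)

```text
clock: 12.42
eef_pos: [0.4636, 0.0028, 0.3025]
orientation: [0.376, 0.927, -0.001, 0.001]
wrist_force: [0.3, -1.0, 0.9]
grip_width: 0.0853
grip_force: 0.0
```

```bash
python3 - <<'E'
from h import *
go([(FP+.2*Z,RF),(FP+.067*Z,RF)])
p,d=snapshot('top');W=cloud('top',d);D=(W-RO)@np.stack([RX,RY,Z],1)
b=(p.max(-1)<80)&(abs(D[...,0])<.045)&(D[...,1]>.0)&(D[...,1]<.16)&(D[...,2]>.17)
print('empty in rail frame',rect(D[big(b)]),np.percentile(D[b][:,2],[50,95]))
b=(abs(W[...,0]-.461)<.07)&(abs(W[...,1]+.002)<.07)&(W[...,2]>.083)&(W[...,2]<.1);print(b.sum(),rect(W[big(b)]) if b.sum()>20 else '')
E
```

```text
t 12.4167 [0.4636 0.0028 0.3025] [-0.08  0.1   1.6  -0.    1.44 -0.88]
turn [-0.   0.1  0.1] shift [-0.15 -0.53 10.25]
turn [0. 0. 0.] shift [ 0.   0.  13.3]
empty in rail frame (array([ 2.4, 69.4]), array([113.6,  55.6]), -89.6) [0.19736711 0.20346535]
29 (array([441.5,  16.4]), array([23.8, 11.7]), -46.9)
```

Emit:
servo_tool(
  deltas=[
    [[0,0,0],[-0.15,-0.5,3],1],
    [[0,0,0],[0,0,3.5],1],
    [[0,0,0],[0,0,3.5],1],
    [[0,0,0],[0,0,3],1],
    [[0,0,0],[0,0,3],1],
    [[0,0,0],[0,0,3],1],
    [[0,0,0],[0,0,2.5],1],
    [[0,0,0],[0,0,1.5],1],
    [[0,0,0],[0,0,0.5],1],
    [[0,0,0],[0,0,0],1],
    [[0,0,0],[0,0,0],1],
  ],
)

```text
clock: 13.38
eef_pos: [0.4633, -0.0007, 0.0672]
orientation: [0.376, 0.927, -0.001, 0.001]
wrist_force: [0.7, 0.9, 0.4]
grip_width: 0.0856
grip_force: 0.0
```

```bash
python3 - <<'E'
from h import *
go([(FP+.067*Z,RF)])
E
```

```text
t 13.3833 [ 0.4633 -0.0007  0.0672] [-0.09  0.35  1.95 -0.    0.84 -0.89]
turn [-0.   0.1  0.1] shift [ 0.07 -0.26  0.02]
```

Emit:
servo_tool(
  deltas=[
    [[0,0,0],[0.1,-0.25,0],1],
    [[0,0,0],[0,0,0],0.5],
    [[0,0,0],[0,0,0],0.3],
    [[0,0,0],[0,0,0],0.2],
    [[0,0,0],[0,0,0],0.1],
    [[0,0,0],[0,0,0],0],
    [[0,0,0],[0,0,0],0],
    [[0,0,0],[0,0,0],0],
    [[0,0,0],[0,0,0],0],
    [[0,0,0],[0,0,0],0],
    [[0,0,0],[0,0,0],0],
    [[0,0,0],[0,0,0],0],
  ],
  newtons=80,
)

```text
clock: 14.38
eef_pos: [0.4604, -0.0017, 0.0667]
orientation: [0.376, 0.927, -0.001, 0.001]
wrist_force: [1.2, 1.8, 4.6]
grip_width: 0.0108
grip_force: 78.6
```

```bash
python3 - <<'E'
from h import *
s=read_state();p=s['eef_pos'];print(s['wrist_force'],s['grip_width'],s['grip_force'])
h=.067
go([(p+.17*Z,RF),(deck(.058,h+.12),RD),(deck(.058,h+.02),RD)])
E
```

```text
[1.20258802 1.83083234 4.58790584] 0.010841693747788851 78.64096641540527
t 14.3833 [ 0.4604 -0.0017  0.0667] [-0.09  0.35  1.96 -0.    0.83 -0.89]
turn [-0.   0.1  0.1] shift [  0.   0. -17.]
turn [ -4.9 -19.6 -27.5] shift [ -5.91 -21.13  -0.29]
turn [0. 0. 0.] shift [-0. -0. 10.]
```

Emit:
servo_tool(
  deltas=[
    [[0,0,0],[0,0,-0.5],0],
    [[0,0,0],[0,0,-1],0],
    [[0,0,0],[0,0,-1.5],0],
    [[0,0,0],[0,0,-2],0],
    [[0,0,0],[0,0,-3],0],
    [[0,0,0],[0,0,-3],0],
    [[0,0,0],[0,0,-3],0],
    [[0,0,0],[0,0,-2],0],
    [[0,0,0],[0,0,-1],0],
    [[0,0,0],[0,0,0],0],
  ],
)

```text
clock: 15.22
eef_pos: [0.4607, -0.0019, 0.2386]
orientation: [0.376, 0.927, -0.001, 0.002]
wrist_force: [1.0, 1.2, -3.6]
grip_width: 0.0111
grip_force: 78.3
```

Emit:
servo_tool(
  deltas=[
    [[-0.6,-2.4,-3.4],[0,0,0],0],
    [[-0.6,-2.4,-3.4],[0,0,0],0],
    [[-0.6,-2.4,-3.4],[0,0,0],0],
    [[-0.6,-2.4,-3.4],[0,0,0],0],
    [[-0.6,-2.4,-3.4],[0,0,0],0],
    [[-0.6,-2.4,-3.4],[0,0,0],0],
    [[-0.6,-2.4,-3.4],[0,0,0],0],
    [[-0.6,-2.4,-3.4],[0,0,0],0],
    [[0,0,0],[0,0,0],0],
  ],
)

```text
clock: 15.97
eef_pos: [0.4551, -0.0014, 0.2332]
orientation: [0.142, 0.976, -0.025, 0.165]
wrist_force: [-1.7, 0.9, -4.0]
grip_width: 0.0107
grip_force: 78.2
```

```bash
python3 - <<'E'
from h import *
s=read_state();print(s['grip_width'],s['grip_force'],s['wrist_force'])
go([(deck(.058,.187),RD),(deck(.058,.087),RD)])
E
```

```text
0.010682545026697979 78.19998264312744 [-1.69578037  0.8709986  -4.03566027]
t 15.9667 [ 0.4551 -0.0014  0.2332] [-0.02 -0.02  1.96 -0.12  0.87 -1.24]
turn [-0.2 -0.8 -0. ] shift [ -6.52 -21.    -0.44]
turn [0. 0. 0.] shift [ 0. -0. 10.]
```

Emit:
servo_tool(
  deltas=[
    [[0,-0.8,0],[0,-1,-0.4],0],
    [[0,0,0],[-0.6,-2,0],0],
    [[0,0,0],[-0.7,-2,0],0],
    [[0,0,0],[-0.7,-2.2,0],0],
    [[0,0,0],[-0.7,-2.2,0],0],
    [[0,0,0],[-0.7,-2.2,0],0],
    [[0,0,0],[-0.7,-2.2,0],0],
    [[0,0,0],[-0.7,-2.2,0],0],
    [[0,0,0],[-0.7,-2,0],0],
    [[0,0,0],[-0.6,-2,0],0],
    [[0,0,0],[-0.4,-1,0],0],
    [[0,0,0],[0,0,0],0],
  ],
)

```text
clock: 16.97
eef_pos: [0.4566, -0.2223, 0.262]
orientation: [0.145, 0.974, -0.026, 0.174]
wrist_force: [0.3, 0.7, -2.4]
grip_width: 0.0107
grip_force: 78.3
```

Emit:
servo_tool(
  deltas=[
    [[0,0,0],[0,0,2],0],
    [[0,0,0],[0,0,2],0],
    [[0,0,0],[0,0,2],0],
    [[0,0,0],[0,0,1],0],
    [[0,0,0],[0,0,0],0],
    [[0,0,0],[0,0,0],0],
    [[0,0,0],[0,0,0],0],
  ],
)

```text
clock: 17.55
eef_pos: [0.48, -0.2262, 0.1973]
orientation: [0.143, 0.974, -0.025, 0.175]
wrist_force: [-0.2, 0.8, -2.5]
grip_width: 0.0103
grip_force: 78.3
```

```bash
cat > look.py <<'E'
from h import *
s=read_state();print(s['grip_width'],s['grip_force'],s['wrist_force'])
print('tcp in deck',np.round((s['eef_pos']-DO)@np.stack([DX,DY,DZ],1),4))
go([(deck(.058,.087),RD),(deck(.058,.067),RD)])
c=calibration('wrist');p,d=snapshot('wrist');W=cloud('wrist',d,c)
T=np.array(s['eef_pos']);R=Ro.from_quat(s['orientation']).as_matrix();L=(W-T)@R
h=-L[...,2]; # above TCP along tool axis; lid top expected at -12 mm
b=(p.max(-1)>75)&(abs(h+.012)<.018)&(abs(L[...,0])<.075)&(abs(L[...,1])<.045)
b=big(b);q=L[b];A=np.c_[q[:,:2],np.ones(len(q))];
w=np.ones(len(q),bool)
for _ in range(5):
    k=np.linalg.lstsq(A[w],-q[w,2],rcond=None)[0];w=abs(A@k+q[:,2])<.004
print('lid plane slope x,y deg',np.degrees(np.arctan(k[:2])),'h0',k[2],w.sum(),'rect tool xy',rect(q[w]))
o=p[:,:,::-1].copy();o[b]=(0,0,255);cv2.imwrite('pics/w3.png',np.hstack([p[:,:,::-1],o])[::1][:, :])
cv2.imwrite('pics/w3.png',o)
E
python3 look.py
```

```text
0.010287047523972883 78.25705647468567 [-0.21983055  0.75168008 -2.48752771]
tcp in deck [0.063  0.0015 0.1189]
t 17.55 [ 0.48   -0.2262  0.1973] [-0.59  0.13  1.92  0.15  0.76 -1.97]
turn [-0.   0.4 -0.2] shift [ 0.5  -0.15  3.19]
turn [0. 0. 0.] shift [-0.  0.  2.]
lid plane slope x,y deg [0.15613214 0.22768864] h0 -0.011654221705622398 10393 rect tool xy (array([16.7,  0.2]), array([85.3, 58.5]), -0.1)
```

View pics/w3.png

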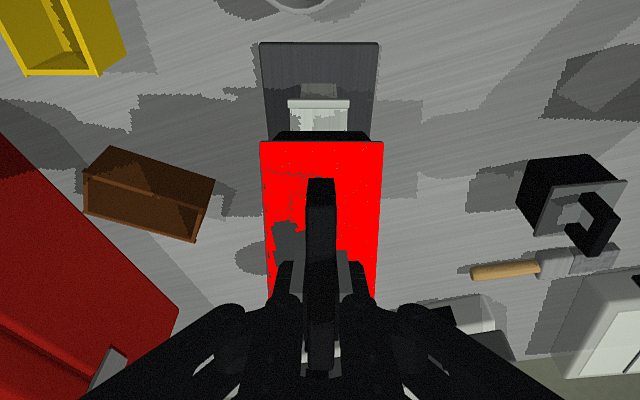

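The lid (red overlay, from (260,142) to (383,300)) is square and flat to the tool within 0.3°. It lies straight above the deck strip, whose lip is at (320,103). I lower it the rest of the way.

Emit:
servo_tool(
  deltas=[
    [[0,0.4,-0.2],[0.45,-0.15,1],0],
    [[0,0,0],[0,0,1.2],0],
    [[0,0,0],[0,0,1],0],
    [[0,0,0],[0,0,0.7],0],
    [[0,0,0],[0,0,0.4],0],
    [[0,0,0],[0,0,0.2],0],
    [[0,0,0],[0,0,0],0],
    [[0,0,0],[0,0,0],0],
  ],
)

```text
clock: 18.27
eef_pos: [0.4906, -0.2315, 0.1537]
orientation: [0.141, 0.975, -0.026, 0.172]
wrist_force: [-0.6, 0.5, -3.0]
grip_width: 0.0108
grip_force: 78.3
```

```bash
cat > st.py <<'E'
from h import *
s=read_state();B=np.stack([DX,DY,DZ],1)
print('tcp in deck',np.round((s['eef_pos']-DO)@B,4),'force deck',np.round(s['wrist_force']@B,1))
go([(deck(.0585,.067),RD)])
E
python3 st.py
```

```text
tcp in deck [ 0.059  -0.0006  0.074 ] force deck [-1.7  0.4 -2.5]
t 18.2667 [ 0.4906 -0.2315  0.1537] [-0.59  0.2   1.96  0.17  0.65 -1.99]
turn [-0.1  0.   0. ] shift [0.05 0.06 0.7 ]
```

Emit:
servo_tool(
  deltas=[
    [[0,0,0],[0,0,0.3],0],
    [[0,0,0],[0,0,0.2],0],
    [[0,0,0],[0,0,0.1],0],
    [[0,0,0],[0,0,0],0],
    [[0,0,0],[0,0,0],0],
  ],
)

```text
clock: 18.68
eef_pos: [0.4925, -0.2319, 0.1486]
orientation: [0.141, 0.975, -0.026, 0.172]
wrist_force: [-4.5, 1.8, 4.3]
grip_width: 0.0106
grip_force: 79.6
```

```bash
python3 st.py
```

```text
tcp in deck [ 0.0591 -0.0004  0.0685] force deck [-3.1  0.5  5.7]
t 18.6833 [ 0.4925 -0.2319  0.1486] [-0.59  0.21  1.96  0.17  0.64 -1.99]
turn [-0.1  0.1  0. ] shift [0.06 0.04 0.15]
```

It touches the deck with about 8 N. Now I slide it gently toward the lip.

Emit:
servo_tool(
  deltas=[
    [[0,0,0],[0.15,0,0],0],
    [[0,0,0],[0.15,0,0],0],
    [[0,0,0],[0.1,0,0],0],
    [[0,0,0],[0,0,0],0],
    [[0,0,0],[0,0,0],0],
  ],
)

```text
clock: 19.1
eef_pos: [0.491, -0.2323, 0.1482]
orientation: [0.141, 0.974, -0.027, 0.175]
wrist_force: [1.2, 1.4, 5.8]
grip_width: 0.0107
grip_force: 79.5
```

```bash
python3 st.py
```

```text
tcp in deck [ 0.0577 -0.0012  0.0686] force deck [2.7 1.7 5.2]
t 19.1 [ 0.491  -0.2323  0.1482] [-0.59  0.21  1.97  0.17  0.63 -1.99]
turn [-0.1  0.3  0. ] shift [-0.08  0.12  0.16]
```

The slide stopped at x ≈ 55.7 mm with an upslope reaction, so it is at the lip. I release it and back off along the normal.

Emit:
servo_tool(
  deltas=[
    [[0,0,0],[0,0,0],0.15],
    [[0,0,0],[0,0,0],0.25],
    [[0,0,0],[0,0,0],0.4],
    [[0,0,0],[0,0,0],0.7],
    [[0,0,0],[0,0,0],0.9],
    [[0,0,0],[0,0,0],1],
    [[0,0,0],[0,0,0],1],
    [[0,0,0],[0,0,-1],1],
    [[0,0,0],[0,0,-2],1],
    [[0,0,0],[0,0,-3],1],
    [[0,0,0],[0,0,-3],1],
    [[0,0,0],[0,0,-3],1],
  ],
)

```text
clock: 20.1
eef_pos: [0.4484, -0.2187, 0.2607]
orientation: [0.141, 0.975, -0.025, 0.172]
wrist_force: [-0.0, -0.0, 0.7]
grip_width: 0.0852
grip_force: 0.0
```

Emit:
servo_tool(
  deltas=[
    [[0,0,0],[0,0,-2],1],
    [[0,0,0],[0,0,0],1],
    [[0,0,0],[0,0,0],1],
  ],
)

```text
clock: 20.35
eef_pos: [0.4431, -0.2176, 0.2801]
orientation: [0.141, 0.974, -0.027, 0.174]
wrist_force: [-0.3, -0.2, -0.7]
grip_width: 0.0857
grip_force: 0.0
```

```bash
python3 - <<'E'
from h import *
s=read_state();print(s['clock'],s['grip_width'],s['grip_force'],s['eef_pos'])
c=calibration('wrist');p,d=snapshot('wrist');cv2.imwrite('pics/w4.png',p[:,:,::-1])
B=np.stack([DX,DY,DZ],1);D=(cloud('wrist',d,c)-DO)@B
b=big((abs(D[...,2]-.055)<.008)&(abs(D[...,0]-.055)<.08)&(abs(D[...,1])<.05));q=D[b]
A=np.c_[q[:,:2],np.ones(len(q))];k=np.linalg.lstsq(A,q[:,2],rcond=None)[0]
print('lid in deck',rect(q),np.median(q[:,2]),'tilt deg',np.degrees(k[:2]),len(q))
E
```

```text
20.35 0.0856592020210999 0.0 [ 0.4430957  -0.21756709  0.2801442 ]
lid in deck (array([55.4, -0.9]), array([113.8,  58. ]), -0.0) 0.056857385299580926 tilt deg [ 0.03182245 -0.09565868] 6121
```

View pics/w4.png

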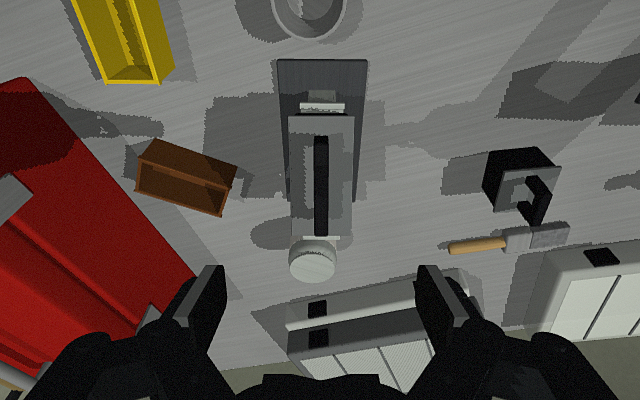

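The lidded bin lies square on the deck at (320,175). Its measured position is x 55.4 mm, y -0.9 mm, tilt 0.1°, with its end at the lip at (322,107), and the gripper is clear. Handing in.

```bash
python3 -c "
from rig import *
print(job_done())"
```

```text
the job is handed in; nothing more can be done
None
```

I set the empty bin level on the free half of the rail and laid the long lidded bin flat and square on the sloped deck against the lip, then handed the job in; no verdict came back.

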